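# Stand the reagent bottle in its ring stand

## Robot

A 7-joint arm with a two-finger parallel gripper is mounted at the origin on a cart in front of the work surface, level with it; the furniture and walls round the work are solid. World frame = base frame: x ahead of the robot, y to its left, z up, the work surface at z = 0. Lengths are in m, angles in degrees, forces in N, time in s.
With the tool pointing down it reaches from about 0.4 to 0.9 m from the base axis. Payload 5.5 kg.
Tool frame: the origin (TCP) lies at the very end of the fingers, on their centre line; the grasp point (between the pads) lies 19 mm behind it; z points along the fingers, y is the line along which they close (so a half turn about z gives the same grasp; the last joint's range is limited). The gripper opens to 85 mm and grips with 20 to 120 N. Pads are 22 mm wide; open, the fingers measure 114 mm over their backs; the gripper's body (76 mm by 85 mm) begins 54 mm behind the grasp point. The pads swing forward as they close: fully open they stand 13 mm farther back than shut.
Start: joints at [84.122, 28.699, -24.465, 88.831, 12.651, 65.22, -12.049], TCP at [0.233, -0.607, 0.231] pointing down, gripper open.
Joint ranges: [-164.97, 164.97], [-17.58, 116.51], [-87.97, 89.64], [11.32, 138.91], [-80.73, 260.73], [10.89, 115.49], [-147.41, 147.41]. Speed limits (degrees/s): [147.25, 147.25, 180, 180, 180, 180, 180].

## Interface

Orientations are given as a 3x3 rotation matrix whose columns are the frame's x, y, z axes.
In Python, from workcell import env gives the robot as it stands.
- The arm moves only by the shell command python3 -m creep 'ROWS' [FORCE]. ROWS is JSON, a list of rows, each a list of 7 numbers: the turn, a rotation vector about the tool's x, y, z in degrees, then the shift along the tool's x, y, z in m, then the closure, from 0 (fully open) to 1 (shut). A call has exactly 5 rows; each row shifts and turns the commanded pose from where the row before left it, along the tool's axes as they then stand; what a row does not reach is not made up. A row lasts 1/8 s, in which the tool goes at most 62.5 mm and 10.7 degrees, less where a joint would pass 70% of its speed; a pose out of reach is approached as far as the arm can. A call with a gripper value outside its range is refused whole. The fingers move at their own pace and stop on an object; FORCE is the grip in N (left out, the last holds). Time passes only in rows, so rows that do not move let the fingers close, or fill a call up. It gives the time, the measured TCP pose, the force, the opening and the grip force at its end, in the units of the state.
- env.get_obs(): the state, without advancing time (a new reading comes with each control period).
- env.get_image(name): name is "scene" or "top" or "wrist"; returns a dict with "image" (420x560x3 uint8, blue, green, red), "fx", "fy", "cx", "cy" (pixels), "D" ([k1, k2, p1, p2, k3] as OpenCV has them; the pictures are not rectified), "rvec" (rotation vector, rad) and "tvec" (3), from world to camera coordinates, as OpenCV has them; the wrist camera has in their place "mount" (4x4, takes a point from camera to tool coordinates, whose origin is the TCP and whose axes are the flange's). Camera axes: x right, y down, z forward; pixel columns grow to the right and rows downward; lengths in m; the calibration is good to about 2 mm. A picture is of the moment at which its call begins: read the wrist's pose just before it. There is no depth.
- env.hand_in(): hands the job in; it is judged then, once.
Trained networks look in a picture, given as the dict that the camera call returned (one of the last four; its "shot" number tells which), for a name from the list of things; names that differ only in an ending like _2 or _b are one class to them, and where a whole thing is asked for, a point or a joint stands for the part that bears it (a point fixed in the world has none). Each returns a list of dicts, best first, with "score" (0 to 1); they miss things now and then, are a little off and sometimes report something else, mostly with a low value. They report only what shows in the picture. A call takes as long as a camera call.
- env.find_in(picture, target): "rect" ([centre column, centre row, width, height] in pixels, round what is visible of it).
- env.mark_of(picture, target): "xy" ([column, row] in pixels: a listed point, or the origin of a listed thing).
The state is a dict: "time_s": time; "joints": joint angles; "joint_velocities": joint speeds; "effort": joint torques, N m; "tool_pos": TCP position; "tcp_rot": TCP orientation; "wrist_force": force on the tool from outside, world axes, zero at the start; "ft_torque": the same for the moment, N m; "width": finger opening in m; "finger_force": force on a finger pad.
Only numpy, scipy, OpenCV 4.12 (cv2) and the standard library are available. Lean on these libraries where they do the work, as an engineer would, in place of code of your own. Each camera call takes 0.05 s, during which the arm holds its last target. There are 200 camera calls.

## Task

Pick up the small amber reagent bottle by its cap and stand it upright in the wider of the two ring stands. Lower it through the ring until it stands on the foot plate before you let go, and then leave it standing there.

Things in the scene. Friction and masses are not known exactly. Their poses are not given: they have to be found in the camera images.
- reagent_bottle_center (a point): Small round amber glass bottle with paper label and white screw cap, upright on the trolley: 120 mm tall, body 53 mm across up to 66 mm high. Cap 38 mm across, from 88 mm to 120 mm above the underside, fixed tight; grip it there. About 0.18 kg. Point: on its axis, 60 mm above the underside; z up the axis. The clear blue-capped and the white squeeze bottle are both much bigger.
- wide_stand: The wider ring stand, fixed, empty: round aluminium foot plate 88 mm across, 8 mm thick; three posts carry a level ring of 6 mm steel bar, 72 mm clear inside, its top 50 mm above the foot's underside; nothing inside it down to the plate. Origin in the middle of the foot's underside, z up; the bottle is to stand on the plate's upper face, 8 mm above the origin.
- narrow_stand: The narrower ring stand, fixed, empty: same design, foot plate 58 mm across, ring 42 mm clear inside, top also 50 mm high; too narrow for the bottle. Origin in the middle of the foot's underside, z up. The two stands may have changed places.

How it is judged:
By the outcome, as a careful person would: the job done as asked, in the order asked, and still so for the second after the job is handed in, with the robot touching nothing.
It also fails if it takes over 48 s, if anything falls off the work surface, if the arm or the gripper's body presses on something with over 40 N, if the wrist force passes 120 N, or if a joint passes its speed limit or range.

## Working session

There is one attempt and no reset: what is moved stays moved. The work goes in short steps, Python scripts to look and compute and a shell command to move; the robot and the scene stay as the last step left them, time stands still between calls to the robot, and variables do not carry over. Pictures are saved under pics/ and viewed, at most 10 in all, crops included, and the job is handed in when it is done.

```bash
mkdir -p pics; cat > h.py <<'E'
import numpy as np, cv2
from workcell import env
def cam(p,o=None):
    K=np.array([[p["fx"],0,p["cx"]],[0,p["fy"],p["cy"]],[0,0,1.]])
    D=np.array(p["D"],float)
    if "mount" in p:
        M=np.array(p["mount"]);T=np.eye(4);T[:3,:3]=np.array(o["tcp_rot"]);T[:3,3]=o["tool_pos"]
        W=T@M;R=W[:3,:3];c=W[:3,3]
    else:
        R=cv2.Rodrigues(np.array(p["rvec"],float))[0].T;c=-R@np.array(p["tvec"],float).ravel()
    return K,D,R,c
def ray(C,xy):
    K,D,R,c=C
    u=cv2.undistortPoints(np.array([[xy]],float),K,D)[0,0]
    d=R@np.array([u[0],u[1],1]);return c,d/np.linalg.norm(d)
def atz(C,xy,z):
    c,d=ray(C,xy);return c+d*(z-c[2])/d[2]
def tri(rs):
    A=sum(np.eye(3)-np.outer(d,d) for c,d in rs);b=sum((np.eye(3)-np.outer(d,d))@c for c,d in rs)
    return np.linalg.solve(A,b)
E
cat > look.py <<'E'
from h import *
np.set_printoptions(precision=4,suppress=True)
o=env.get_obs();print(o["tool_pos"],np.array(o["tcp_rot"]),o["width"],o["time_s"])
Z={"reagent_bottle_center":.06,"wide_stand":0,"narrow_stand":0}
for n in("scene","top","wrist"):
    p=env.get_image(n);C=cam(p,o);cv2.imwrite(f"pics/{n}0.png",p["image"])
    for t,z in Z.items():
        print(n,t,[(round(m["score"],2),np.round(m["xy"],1),atz(C,m["xy"],z)) for m in env.mark_of(p,t)[:3]])
E
python3 look.py
```

```text
[ 0.2322 -0.6064  0.2302] [[ 0.9338  0.3578 -0.0007]
 [ 0.3578 -0.9338  0.0019]
 [ 0.0001 -0.002  -1.    ]] 0.08525899051309878 0.0
scene reagent_bottle_center [(0.94, array([269.4, 184.1]), array([ 0.3994, -0.4915,  0.06  ]))]
scene wide_stand [(0.78, array([246.7, 240.9]), array([ 0.5082, -0.4898,  0.    ]))]
scene narrow_stand [(0.96, array([280. , 269.1]), array([ 0.5467, -0.4021,  0.    ]))]
top reagent_bottle_center [(0.59, array([310.4, 247.5]), array([ 0.4046, -0.502 ,  0.06  ]))]
top wide_stand [(0.81, array([302.9, 192.9]), array([ 0.5117, -0.4952,  0.    ]))]
top narrow_stand [(0.73, array([251.4, 175.3]), array([ 0.5483, -0.398 ,  0.    ]))]
wrist reagent_bottle_center []
wrist wide_stand []
wrist narrow_stand []
```

```bash
python3 -c "
import cv2
a=cv2.imread('pics/scene0.png')[60:360,130:430];b=cv2.imread('pics/top0.png')[60:360,150:450]
cv2.imwrite('pics/both.png',cv2.resize(cv2.hconcat([a,b]),(800,400)))"
```

```text
(no output)
```

View pics/both.png

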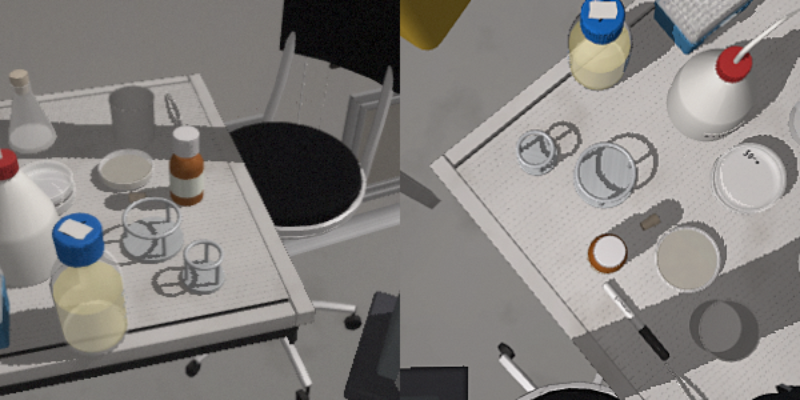

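View pics/scene0.png

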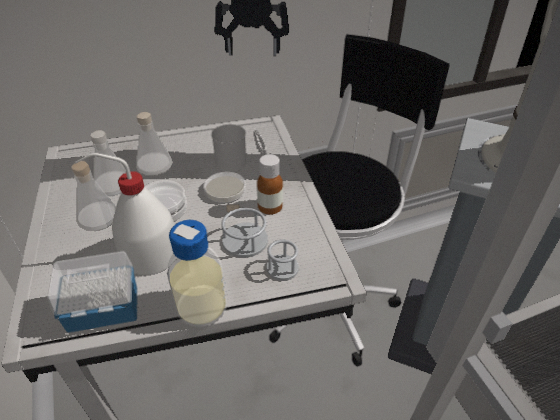

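The scene view shows the amber bottle at (269,184), the wide stand at (246,230) and the narrow one at (282,260). The top view agrees with this, and the network marks lie on the right things. I'll approach now.

```bash
python3 -m creep '[[0,0,0,0.025,-0.005,0,0],[0,0,0,0.035,-0.008,0,0],[0,0,0,0.035,-0.008,0,0],[0,0,0,0.025,-0.005,0,0],[0,0,0,0,0,0,0]]'
cat > look2.py <<'E'
from h import *
np.set_printoptions(precision=4,suppress=True)
import sys
o=env.get_obs();R=np.array(o["tcp_rot"]);t=np.array(o["tool_pos"]);print(t,R)
p=env.get_image("wrist");C=cam(p,o);cv2.imwrite(f"pics/w{sys.argv[1]}.png",p["image"])
for n,z in {"reagent_bottle_center":.06,"wide_stand":0,"narrow_stand":0}.items():
    for m in env.mark_of(p,n)[:2]:
        P=atz(C,m["xy"],z);print(n,round(m["score"],2),np.round(m["xy"],1),P,"tool",R.T@(P-t))
    print([(round(m["score"],2),np.round(m["rect"])) for m in env.find_in(p,n)[:2]])
E
python3 look2.py 1
```

```text
time_s: 1.23
tool_pos: [0.3382, -0.5379, 0.2316]
tcp_rot: [[0.932, 0.362, 0.001], [0.362, -0.932, 0.0], [0.002, 0.0, -1.0]]
wrist_force: [-0.7, -0.2, -0.2]
width: 0.0857
finger_force: 0.0
[ 0.3382 -0.5379  0.2316] [[ 0.9321  0.3623  0.0015]
 [ 0.3623 -0.9321  0.0005]
 [ 0.0015  0.0001 -1.    ]]
[(0.72, array([262., 111.,  56.,  55.]))]
wide_stand 0.74 [307.7   9.5] [ 0.5115 -0.4974  0.    ] tool [0.1759 0.025  0.2319]
[(0.88, array([309.,  26.,  93.,  50.]))]
[]
```

View pics/w1.png

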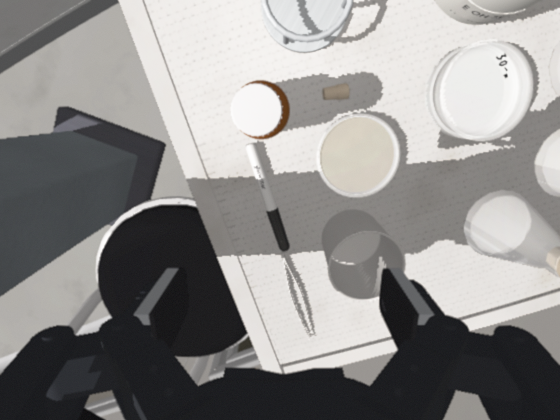

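The wrist view shows the white cap as a disc at about (258,109) and the wide ring at (308,10). I'll fit the cap on its top plane.

```bash
cat > cap.py <<'E'
from h import *
import sys
np.set_printoptions(precision=4,suppress=True)
def cap(im,x0,y0,r=45):
    b=im.astype(int);m=((b.min(2)>150)&(b.max(2)-b.min(2)<40)).astype(np.uint8)
    k=np.zeros_like(m);cv2.circle(k,(x0,y0),r,1,-1)
    return m*k
E
python3 - <<'E'
from cap import *
im=cv2.imread("pics/w1.png")
g=cv2.medianBlur(cv2.cvtColor(im,cv2.COLOR_BGR2GRAY),3)[60:165,210:320]
c=cv2.HoughCircles(g,cv2.HOUGH_GRADIENT_ALT,1.5,10,param1=150,param2=0.5,minRadius=15,maxRadius=40)
print(None if c is None else c[0][:4]+[210,60,0])
o=env.get_obs();p=env.get_image("wrist");C=cam(p,o);R=np.array(o["tcp_rot"]);t=np.array(o["tool_pos"])
print("fpx at captop",p["fx"]*.019/(C[3][2]-.12),C[3])
for xy in ([] if c is None else c[0][:3,:2]+[210,60]):
    P=atz(C,xy,.12);print(P,R.T@(P-t))
E
```

```text
[[261.     109.5     27.5138]]
fpx at captop 24.862748017644545 [ 0.4049 -0.5142  0.3733]
[ 0.3995 -0.4985  0.12  ] [ 0.0763 -0.0161  0.1112]
```

```bash
python3 -m creep '[[0,0,0,0.02,-0.006,0,0],[0,0,0,0.02,-0.006,0,0],[0,0,0,0.02,-0.005,0,0],[0,0,0,0,0,0,0],[0,0,0,0,0,0,0]]'
python3 look2.py 2; python3 - <<'E'
from cap import *
im=cv2.imread("pics/w2.png");cv2.imwrite("pics/w2c.png",im)
E
```

```text
time_s: 2.25
tool_pos: [0.3851, -0.5026, 0.2313]
tcp_rot: [[0.934, 0.358, -0.001], [0.358, -0.934, -0.0], [-0.001, 0.0, -1.0]]
wrist_force: [-1.1, -0.4, -0.2]
width: 0.0852
finger_force: 0.0
[ 0.3851 -0.5026  0.2313] [[ 0.9337  0.358  -0.0007]
 [ 0.358  -0.9337 -0.0004]
 [-0.0008  0.0002 -1.    ]]
reagent_bottle_center 0.72 [277.9 171.4] [ 0.4013 -0.4912  0.06  ] tool [ 0.0194 -0.0049  0.1712]
[(0.65, array([276., 173.,  49.,  65.])), (0.16, array([323.,  61.,  91.,  97.]))]
wide_stand 0.72 [318.4  66.9] [ 0.5104 -0.4944  0.    ] tool [0.1202 0.0371 0.2312]
[(0.7, array([323.,  59.,  92.,  95.]))]
[(0.61, array([245.,  13.,  58.,  22.]))]
```

View pics/w2.png

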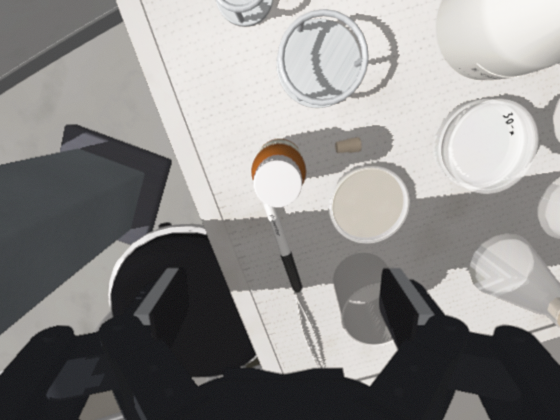

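The cap disc is centred at about (278,183), and the wide ring at about (323,58).

```bash
python3 - <<'E'
from cap import *
o=env.get_obs();p=env.get_image("wrist");C=cam(p,o);R=np.array(o["tcp_rot"]);t=np.array(o["tool_pos"])
g=cv2.medianBlur(cv2.cvtColor(p["image"],cv2.COLOR_BGR2GRAY),3)
_,m=cv2.threshold(g,190,255,0);k=np.zeros_like(m);cv2.circle(k,(278,183),29,255,-1)
n,l,s,ce=cv2.connectedComponentsWithStats(m&k);i=1+np.argmax(s[1:,4]);print(s[i],ce[i])
for xy,z in ((ce[i],.12),((278,183),.12),((323,58),.047)):
    P=atz(C,xy,z);print(P,R.T@(P-t))
c,_=ray(C,(0,0));print(c, R.T@(c-t))
E
```

```text
[ 249  160   59   52 2173] [277.1993 185.5881]
[ 0.4008 -0.492   0.12  ] [ 0.019  -0.0045  0.1113]
[ 0.403  -0.4918  0.12  ] [ 0.021  -0.0038  0.1113]
[ 0.512  -0.4934  0.047 ] [0.1223 0.0366 0.1843]
[ 0.4556 -0.4764  0.3734] [ 0.0756  0.0005 -0.1421]
```

```bash
python3 -m creep '[[0,0,0,0.021,-0.004,0,0],[0,0,0,0,0,0.03,0],[0,0,0,0,0,0.035,0],[0,0,0,0,0,0.025,0],[0,0,0,0,0,0,0]]'
python3 -m creep '[[0,0,0,0,0,0.02,0],[0,0,0,0,0,0.02,0],[0,0,0,0,0,0.016,0],[0,0,0,0,0,0,0],[0,0,0,0,0,0,0]]'; python3 look2.py 3|head -1
```

```text
time_s: 3.28
tool_pos: [0.4037, -0.4887, 0.1392]
tcp_rot: [[0.933, 0.359, -0.002], [0.359, -0.933, 0.004], [-0.0, -0.005, -1.0]]
wrist_force: [-0.2, 0.3, 0.2]
width: 0.0855
finger_force: 0.0
time_s: 3.9
tool_pos: [0.4037, -0.4914, 0.0856]
tcp_rot: [[0.934, 0.358, 0.0], [0.358, -0.934, -0.0], [0.0, 0.0, -1.0]]
wrist_force: [-0.5, 0.4, 0.2]
width: 0.0855
finger_force: 0.0
[ 0.4037 -0.4914  0.0856] [[ 0.9339  0.3576  0.0005]
```

View pics/w3.png

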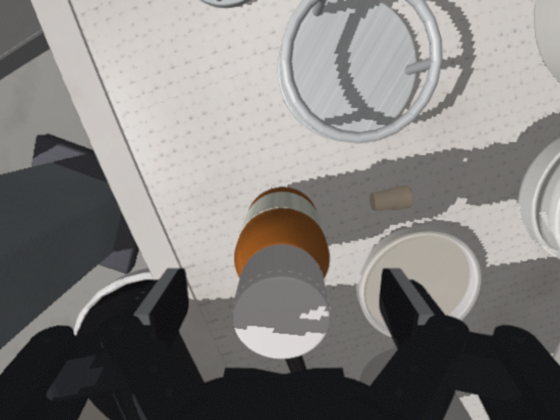

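The cap, at (282,315), sits midway between the fingers. Next I go 5 mm lower and close.

```bash
python3 -m creep '[[0,0,0,0,0,0.005,0],[0,0,0,0,0,0,0.4],[0,0,0,0,0,0,0.7],[0,0,0,0,0,0,0.8],[0,0,0,0,0,0,0.8]]' 50; python3 -m creep '[[0,0,0,0,0,0,0.8],[0,0,0,0,0,0,0.8],[0,0,0,0,0,0,0.8],[0,0,0,0,0,0,0.8],[0,0,0,0,0,0,0.8]]'
```

```text
time_s: 4.88
tool_pos: [0.4036, -0.4912, 0.0805]
tcp_rot: [[0.934, 0.358, 0.0], [0.358, -0.934, -0.0], [0.0, 0.0, -1.0]]
wrist_force: [-0.3, 0.8, 1.1]
width: 0.0366
finger_force: 50.4
time_s: 5.5
tool_pos: [0.4036, -0.4912, 0.0805]
tcp_rot: [[0.934, 0.358, 0.0], [0.358, -0.934, -0.0], [0.0, 0.0, -1.0]]
wrist_force: [0.1, 0.9, 4.0]
width: 0.0365
finger_force: 50.4
```

```bash
python3 -m creep '[[0,0,0,0,0,-0.01,0.8],[0,0,0,0,0,-0.025,0.8],[0,0,0,0,0,-0.03,0.8],[0,0,0,0,0,-0.02,0.8],[0,0,0,0,0,0,0.8]]'; python3 - <<'E'
from cap import *
o=env.get_obs();R=np.array(o["tcp_rot"]);t=np.array(o["tool_pos"])
rs=[]
for n in("wrist","scene","top"):
    p=env.get_image(n);C=cam(p,o);cv2.imwrite(f"pics/{n}4.png",p["image"])
    for m in env.mark_of(p,"wide_stand")[:1]:
        P=atz(C,m["xy"],0);print(n,"wide",round(m["score"],2),m["xy"],P,R.T@(P-t)); rs.append(ray(C,m["xy"]))
    for m in env.mark_of(p,"reagent_bottle_center")[:1]:
        P=atz(C,m["xy"],t[2]-.0205);print(n,"bot",round(m["score"],2),m["xy"],P,R.T@(P-t))
print(tri(rs))
E
```

```text
time_s: 6.12
tool_pos: [0.4042, -0.4922, 0.1672]
tcp_rot: [[0.934, 0.357, 0.002], [0.357, -0.934, -0.003], [0.001, 0.003, -1.0]]
wrist_force: [-0.0, 0.5, -1.8]
width: 0.0371
finger_force: 50.4
wrist wide 0.97 [327.1, 84.6] [ 0.5098 -0.4941  0.    ] [0.0979 0.0389 0.1674]
wrist bot 0.59 [284.0, 259.0] [ 0.4035 -0.4933  0.1467] [-0.001   0.0008  0.0205]
scene wide 0.78 [244.8, 236.6] [ 0.4994 -0.4985  0.    ] [0.0865 0.0393 0.1674]
scene bot 0.95 [268.5, 149.0] [ 0.4024 -0.4907  0.1467] [-0.0012 -0.0021  0.0205]
[ 0.5086 -0.4931  0.0108]
```

View pics/wrist4.png

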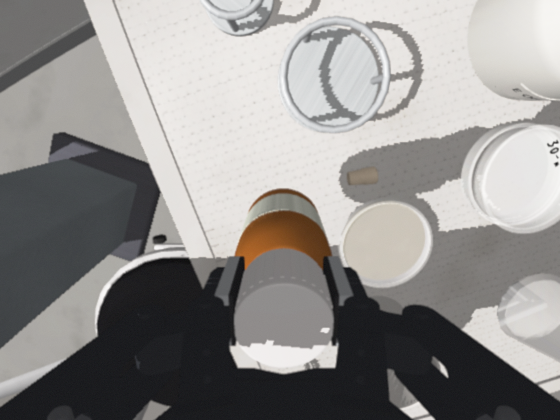

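The bottle hangs upright, with its cap at (284,305). The ring is centred at about (335,75), clear and empty. I'll move over the stand by tool (0.099, 0.040).

```bash
python3 -m creep '[[0,0,0,0.02,0.008,0,0.8],[0,0,0,0.03,0.012,0,0.8],[0,0,0,0.029,0.012,0,0.8],[0,0,0,0.02,0.008,0,0.8],[0,0,0,0,0,0,0.8]]'; python3 - <<'E'
from cap import *
# ring centre from the previous wrist picture geometry + fresh checks
o=env.get_obs();R=np.array(o["tcp_rot"]);t=np.array(o["tool_pos"]);print(t)
ims=[]
for n in("scene","top","wrist"):
    p=env.get_image(n);C=cam(p,o)
    K,D,Rc,c=C;im=p["image"].copy()
    a=np.linspace(0,2*np.pi,60)
    # overlay expected ring (inner, z=.047) at target, and bottle underside at tcp
    for cx,cy,r,z,col in((.511,-.494,.039,.047,(0,255,0)),(t[0],t[1],.0265,t[2]-.0805,(0,0,255))):
        w=np.c_[cx+r*np.cos(a),cy+r*np.sin(a),a*0+z]
        q=cv2.projectPoints(w,cv2.Rodrigues(Rc.T)[0],-Rc.T@c,K,D)[0][:,0]
        cv2.polylines(im,[np.round(q*8).astype(np.int32)],True,col,1,shift=3)
    u=q.mean(0).astype(int);x=np.clip(u[0]-65,0,430);y=np.clip(u[1]-85,0,250)
    ims.append(cv2.resize(im[y:y+170,x:x+130],(260,340),interpolation=cv2.INTER_CUBIC))
cv2.imwrite("pics/over5.png",cv2.hconcat(ims))
E
```

```text
time_s: 7.2
tool_pos: [0.5124, -0.4915, 0.1648]
tcp_rot: [[0.933, 0.361, 0.001], [0.361, -0.933, 0.001], [0.002, -0.001, -1.0]]
wrist_force: [0.3, -0.4, -1.7]
width: 0.0367
finger_force: 50.5
[ 0.5124 -0.4915  0.1648]
```

View pics/over5.png

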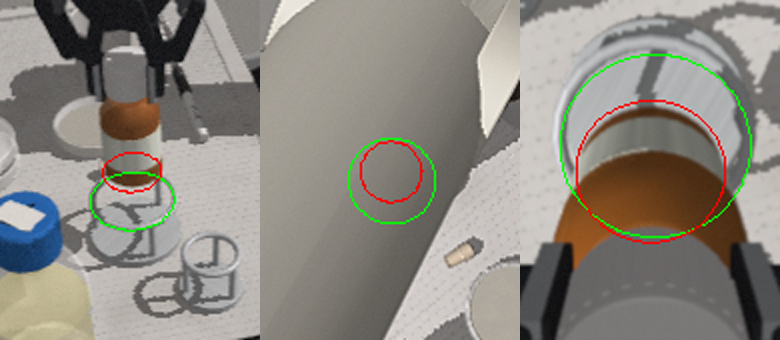

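The overlay doesn't match in the wrist view: the real ring shows above the green one. I'll measure the ring with the arm at rest.

```bash
python3 - <<'E'
from cap import *
o=env.get_obs();R=np.array(o["tcp_rot"]);t=np.array(o["tool_pos"]);print(t)
ims=[]
for n in("wrist","scene"):
    p=env.get_image(n);C=cam(p,o);K,D,Rc,c=C;im=p["image"].copy()
    cv2.imwrite(f"pics/{n}6.png",im)
    for m in env.mark_of(p,"wide_stand")[:2]: print(n,m["score"],m["xy"],atz(C,m["xy"],0))
    a=np.linspace(0,2*np.pi,60)
    for cx,cy,r,z,col in((.511,-.494,.039,.047,(0,255,0)),(.511,-.494,.044,.008,(255,255,0)),(t[0],t[1],.0265,t[2]-.0805,(0,0,255))):
        w=np.c_[cx+r*np.cos(a),cy+r*np.sin(a),a*0+z]
        q=cv2.projectPoints(w,cv2.Rodrigues(Rc.T)[0],-Rc.T@c,K,D)[0][:,0]
        cv2.polylines(im,[np.round(q*8).astype(np.int32)],True,col,1,shift=3)
    u=q.mean(0).astype(int);x=np.clip(u[0]-80,0,400);y=np.clip(u[1]-90,0,240);print(n,x,y)
    ims.append(cv2.resize(im[y:y+180,x:x+160],(400,450),interpolation=cv2.INTER_CUBIC))
cv2.imwrite("pics/over6.png",cv2.hconcat(ims))
E
```

```text
[ 0.5088 -0.4935  0.1648]
wrist 0.69 [285.9, 191.6] [ 0.5106 -0.4956  0.    ]
wrist 203 129
scene 0.88 [244.5, 239.9] [ 0.5076 -0.4949  0.    ]
scene 162 118
```

View pics/over6.png

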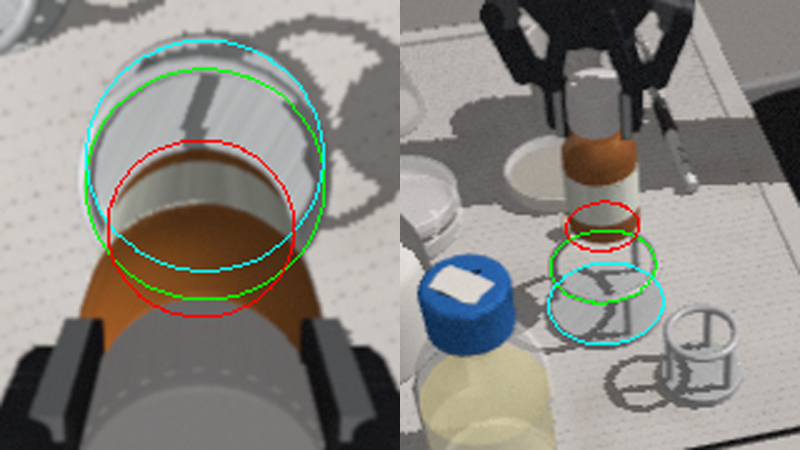

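With the arm at rest the model fits: green covers the ring and cyan the foot plate, within about 2 mm. The bottle's underside sits about 2 mm back along tool x. I'll correct tool x by +4 mm and lower.

```bash
python3 -m creep '[[0,0,0,0.004,0.001,0,0.8],[0,0,0,0,0,0,0.8],[0,0,0,0,0,0.01,0.8],[0,0,0,0,0,0.01,0.8],[0,0,0,0,0,0.01,0.8]]'; python3 -m creep '[[0,0,0,0,0,0.012,0.8],[0,0,0,0,0,0.012,0.8],[0,0,0,0,0,0.01,0.8],[0,0,0,0,0,0.004,0.8],[0,0,0,0,0,0,0.8]]'; python3 -m creep '[[0,0,0,0,0,0,0.8],[0,0,0,0,0,0,0.8],[0,0,0,0,0,0.002,0.8],[0,0,0,0,0,0.002,0.8],[0,0,0,0,0,0,0.8]]'
```

```text
time_s: 8.18
tool_pos: [0.5138, -0.4924, 0.134]
tcp_rot: [[0.934, 0.358, -0.001], [0.358, -0.934, 0.001], [-0.001, -0.001, -1.0]]
wrist_force: [0.3, -0.5, -1.5]
width: 0.0364
finger_force: 50.5
time_s: 8.8
tool_pos: [0.5142, -0.4925, 0.097]
tcp_rot: [[0.934, 0.358, -0.0], [0.358, -0.934, 0.0], [-0.0, -0.0, -1.0]]
wrist_force: [0.3, 0.5, -1.9]
width: 0.0364
finger_force: 50.5
time_s: 9.43
tool_pos: [0.514, -0.4925, 0.093]
tcp_rot: [[0.934, 0.358, -0.0], [0.358, -0.934, 0.0], [-0.0, -0.0, -1.0]]
wrist_force: [-0.7, 0.2, -2.0]
width: 0.0368
finger_force: 50.5
```

```bash
python3 -m creep '[[0,0,0,0,0,0.001,0.8],[0,0,0,0,0,0.001,0.8],[0,0,0,0,0,0.001,0.8],[0,0,0,0,0,0,0.8],[0,0,0,0,0,0,0.8]]';python3 -m creep '[[0,0,0,0,0,0.001,0.8],[0,0,0,0,0,0,0.8],[0,0,0,0,0,0.0005,0.8],[0,0,0,0,0,0,0.8],[0,0,0,0,0,0,0.8]]'
```

```text
time_s: 10.05
tool_pos: [0.5143, -0.4926, 0.0903]
tcp_rot: [[0.934, 0.358, 0.0], [0.358, -0.934, -0.0], [0.0, 0.0, -1.0]]
wrist_force: [-0.1, 0.7, -1.7]
width: 0.0368
finger_force: 50.5
time_s: 10.68
tool_pos: [0.5143, -0.4926, 0.0888]
tcp_rot: [[0.934, 0.358, 0.0], [0.358, -0.934, 0.0], [0.0, 0.0, -1.0]]
wrist_force: [-0.0, -0.2, -1.9]
width: 0.0366
finger_force: 50.5
```

```bash
python3 -m creep '[[0,0,0,0,0,0.0005,0.8],[0,0,0,0,0,0,0.8],[0,0,0,0,0,0.0005,0.8],[0,0,0,0,0,0,0.8],[0,0,0,0,0,0,0.8]]'
```

```text
time_s: 11.3
tool_pos: [0.5145, -0.4927, 0.0885]
tcp_rot: [[0.934, 0.358, 0.0], [0.358, -0.934, -0.0], [0.0, 0.0, -1.0]]
wrist_force: [-1.5, 2.4, 5.2]
width: 0.0367
finger_force: 51.2
```

Contact shows 5 N upward at the expected height (0.0885), so the bottle is on the plate. I'll open.

```bash
python3 -m creep '[[0,0,0,0,0,0,0.5],[0,0,0,0,0,0,0.3],[0,0,0,0,0,0,0.0],[0,0,0,0,0,0,0],[0,0,0,0,0,0,0]]'; python3 -m creep '[[0,0,0,0,0,0,0],[0,0,0,0,0,-0.01,0],[0,0,0,0,0,-0.025,0],[0,0,0,0,0,-0.03,0],[0,0,0,0,0,-0.03,0]]';python3 -m creep '[[0,0,0,0,0,-0.03,0],[0,0,0,0,0,-0.02,0],[0,0,0,0,0,0,0],[0,0,0,0,0,0,0],[0,0,0,0,0,0,0]]'; python3 - <<'E'
from h import *
a=env.get_image("wrist")["image"];p=env.get_image("scene");b=p["image"]
print([(m["score"],atz(cam(p),m["xy"],.068)) for m in env.mark_of(p,"reagent_bottle_center")[:1]])
cv2.imwrite("pics/end.png",cv2.hconcat([a[60:360,120:520],cv2.resize(b[130:280,150:350],(400,300))]))
E
```

```text
time_s: 11.92
tool_pos: [0.5143, -0.4926, 0.0877]
tcp_rot: [[0.934, 0.358, -0.0], [0.358, -0.934, 0.0], [0.0, -0.0, -1.0]]
wrist_force: [-0.7, 0.1, 0.6]
width: 0.0853
finger_force: 0.0
time_s: 12.55
tool_pos: [0.5144, -0.4927, 0.1846]
tcp_rot: [[0.934, 0.358, 0.001], [0.358, -0.934, -0.0], [0.0, 0.001, -1.0]]
wrist_force: [0.1, 0.3, -0.3]
width: 0.0854
finger_force: 0.0
time_s: 13.18
tool_pos: [0.5135, -0.4921, 0.231]
tcp_rot: [[0.934, 0.358, -0.002], [0.358, -0.934, 0.002], [-0.001, -0.003, -1.0]]
wrist_force: [-0.3, 0.2, 0.6]
width: 0.0853
finger_force: 0.0
[(0.73, array([ 0.51295202, -0.49211806,  0.068     ]))]
```

View pics/end.png

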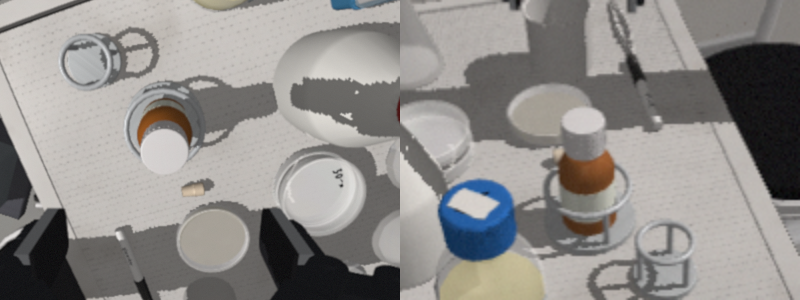

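The bottle stands upright inside the wide ring, at (585,180) in the right half of the picture. The gripper is clear of everything.

```bash
python3 -c "
from workcell import env
print(env.hand_in())"
```

```text
the job is handed in; nothing more can be done
None
```

The amber bottle stands upright on the wide stand's foot plate, inside the ring and released with the gripper clear, and the job was handed in at about 13 s.

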